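# Change the mill-ball chute over to the other tub

## Task

The charging chute is set to run its grinding balls down into one tub, but this charge belongs in the tub on the other side. With the fingertips, rock the seesaw trough over its pivot so that it rests on its other stop, and only then push the slide gate fully open, so that all six balls roll by themselves down the other chute into the tub there. Pick up nothing and do not handle the balls, and leave the tubs and the things standing around where they are.

Things in the scene. Friction and masses are not known exactly. Their poses are not given: they have to be found in the camera images.
- feeder: Charging chute for mill balls: steel frame on a dark T-shaped base plate (280 x 440 mm over all, 8 mm thick), 0.29 m high at most. Origin on the bench straight below the middle of the seesaw pivot; its x runs from the seesaw up along the feed lane (away from the robot), y to the left chute, z up; turned up to 0.3 rad. Seesaw shaft: along x, z 140 mm.
- lane_lip (a point): Middle of the open lower lip of the feed lane (feeder x 22, y 0, z 178 mm), over the middle of the seesaw: a steel channel 31 mm wide inside, floor rising 0.21 rad away from the robot to feeder x 217 mm, side walls 28 mm above the floor (top at z 211 mm beside the gate).
- left_chute_end (a point): Middle of the floor edge at the outer end of the left side chute (feeder x -8, y 245, z 85 mm): a fixed walled chute 68 mm wide inside that falls outward from under the left end of the seesaw (y 95 mm) and ends over the left tub.
- right_chute_end (a point): The same for the right (-y) side chute, over the right tub.
- seesaw (a joint): Tilt (rad) of the seesaw gate: a steel trough 240 mm long, 52 mm wide inside, lying left-right under the lip of the feed lane. +0.2 = left end down on its stop (balls run left), -0.2 = right end down (balls run right). A tumbler weight (dark disc 38 mm) above its pivot keeps it on either stop; it takes under 2 N at a plate to rock and falls over by itself once past level. Starts on either side.
- left_plate (a point): Centre of the top face of the left thumb plate: a tab 50 x 50 mm, 3 mm thick, folded out toward the robot from the top of the trough front wall; 62 mm toward the robot, 95 mm left, 55 mm above the pivot. At z about 0.213 m when raised, 0.175 m when down. Pressing the raised plate down rocks the seesaw over; the plate also shifts about 20 mm outward.
- right_plate (a point): The same for the right (-y) thumb plate.
- gate (a joint): Opening (m) of the slide gate: an upright aluminium blade 40 mm wide across the feed lane, 23 mm up-lane of the lip, holding back the balls. 0 = shut (starts within 0.003), 0.045 = fully open; slides level toward feeder +y (left), stays where left, friction about 1.5 N. Balls pass from about 0.03 on.
- gate_tab (a point): Middle of the top edge of the upright push tab on the gate blade: 26 mm along feeder x, 30 mm high, 3 mm thick in y; it stands wholly above the lane walls (their top is 37 mm below this point). Push its right (-y) face to the left to open. When shut: feeder x 45, y -18, z 248 mm.
- ball1_center (a point): Centre of white ceramic grinding ball 1 of 6 (25 mm across, 30 g); they stand in a row in the feed lane, number 1 against the gate.
- ball2_center (a point): Centre of white ceramic grinding ball 2 of 6 (25 mm across, 30 g); they stand in a row in the feed lane, number 1 against the gate.
- ball3_center (a point): Centre of white ceramic grinding ball 3 of 6 (25 mm across, 30 g); they stand in a row in the feed lane, number 1 against the gate.
- ball4_center (a point): Centre of white ceramic grinding ball 4 of 6 (25 mm across, 30 g); they stand in a row in the feed lane, number 1 against the gate.
- ball5_center (a point): Centre of white ceramic grinding ball 5 of 6 (25 mm across, 30 g); they stand in a row in the feed lane, number 1 against the gate.
- ball6_center (a point): Centre of white ceramic grinding ball 6 of 6 (25 mm across, 30 g); they stand in a row in the feed lane, number 1 against the gate.
- tub_left: Open round white plastic tub (140 mm across the rim, 75 mm high, 4 mm wall) standing on the bench under the outer end of the left side chute, about 308 mm left of the pivot; origin at the centre of its underside.
- tub_right: The same under the right side chute.
- glaze_jar: Bystander: lidded jar 60 mm across, 90 mm high, standing left of the feed lane; origin under its centre.
- beaker: Bystander: grey beaker 68 mm across, 85 mm high, standing right of the feed lane; origin under its centre.
- bat: Bystander: plaster disc 120 mm across, 22 mm thick, on the bench on the robot side, right; origin under its centre.
- brush: Bystander: brush lying on the bench on the robot side, left.
Mind the look-alikes: they are no part of the job. Leave any red look-alike of the tub_right alone.

How it is judged (in metres and radians):
On the way, in this order (a step that is already met when the one before it is completed fails the run):
1. the seesaw rests on its other stop while the slide gate is still shut (distance of left_plate from where it was at the start of the episode above 0.024 m and (value of joint seesaw above 0.16 rad or value of joint seesaw below -0.16 rad) and value of joint gate below 0.012 m), for 0.2 s.
2. the slide gate is pushed fully open (value of joint gate above 0.037 m), for 0.1 s.
At the end, for the whole second after the job is handed in: The seesaw rests on the stop opposite to where it started (beyond 0.16 of its 0.2 rad), the slide gate is open by more than 37 of its 45 mm, and all six balls lie inside the tub on the side to which the seesaw now leans (centre within 61 mm of the tub axis and below 50 mm) (distance of left_plate from where it was at the start of the episode above 0.024 m and value of joint gate above 0.037 m and ((value of joint seesaw above 0.16 rad and horizontal distance between each of ball1_center, ball2_center, ball3_center, ball4_center, ball5_center, ball6_center and tub_left below 0.061 m and height (world z) of each of ball1_center, ball2_center, ball3_center, ball4_center, ball5_center, ball6_center below 0.05 m) or (value of joint seesaw below -0.16 rad and horizontal distance between each of ball1_center, ball2_center, ball3_center, ball4_center, ball5_center, ball6_center and tub_right below 0.061 m and height (world z) of each of ball1_center, ball2_center, ball3_center, ball4_center, ball5_center, ball6_center below 0.05 m))); the robot touches nothing.
It fails at once if a tub is shifted by more than 25 mm or lifted (distance of any of tub_left, tub_right from where it was at the start of the episode above 0.025 m).
It fails at once if a bystander is moved more than 20 mm (distance of any of glaze_jar, beaker, bat, brush from where it was at the start of the episode above 0.02 m).
It fails at once if a ball is handled with the fingers (over 2 N) (contact force between the fingers and ball1 above 2 N or contact force between the fingers and ball2 above 2 N or contact force between the fingers and ball3 above 2 N or contact force between the fingers and ball4 above 2 N or contact force between the fingers and ball5 above 2 N or contact force between the fingers and ball6 above 2 N).
It fails at once if a ball is lifted out of the lane (height (world z) of any of ball1_center, ball2_center, ball3_center, ball4_center, ball5_center, ball6_center above 0.27 m).
It also fails if it takes over 38 s, if anything falls off the work surface, if the arm or the gripper's body presses on something with over 40 N, if the wrist force passes 120 N, or if a joint passes its speed limit or range.

## Robot

A 6-joint arm with a two-finger parallel gripper is mounted at the origin on the work surface. World frame = base frame: x ahead of the robot, y to its left, z up, the work surface at z = 0. Lengths are in m, angles in degrees, forces in N, time in s.
With the tool pointing down it reaches from about 0.25 to 0.725 m from the base axis. Payload 9.7 kg.
Tool frame: the origin (TCP) lies at the very end of the fingers, on their centre line; the grasp point (between the pads) lies 19 mm behind it; y points along the fingers, x is the direction in which the jaws open and shut, and the axes are right-handed (so a half turn about y gives the same grasp; the last joint's range is limited). The gripper opens to 85 mm and grips with 20 to 120 N. Pads are 22 mm wide; open, the fingers measure 114 mm over their backs; the gripper's body (76 mm by 85 mm) begins 54 mm behind the grasp point. The pads swing forward as they close: fully open they stand 13 mm farther back than shut.
Start: joints at [-66.119, 4.979, 10.078, 95.1, 0, 90], TCP at [0.223, -0.503, 0.197] pointing down, gripper open.
Joint ranges: [-179.16, 179.16], [-48.56, 103.87], [-65.8, 70.77], [-126.05, 130.52], [-82.76, 87.17], [-180, 180]. Speed limits (degrees/s): [127.2, 127.2, 147.25, 180, 180, 180].

## Interface

Orientations are given as [roll, pitch, yaw] about the fixed x, y, z axes, in that order (R = Rz(yaw) Ry(pitch) Rx(roll)).
In Python, from workcell import bot gives the robot as it stands.
- The arm moves only by the shell command python3 -m jog 'ROWS' [FORCE]. ROWS is JSON, a list of rows, each a list of 7 numbers: the closure, from 0 (fully open) to 1 (shut), then the shift along the world's x, y, z in units of 25 mm (1.0 is 25 mm), then the turn, a rotation vector about the world's x, y, z in units of 5 degrees (1.0 is 5 degrees). A call has 1 to 5 rows; each row is the pose to reach, as a shift and turn from the pose commanded when the call began; what a row does not reach only later rows make up. A row lasts 1/10 s, in which the tool goes at most 50 mm and 8.59 degrees, less where a joint would pass 70% of its speed; a pose out of reach is approached as far as the arm can. A call with a gripper value outside its range is refused whole. The fingers move at their own pace and stop on an object; FORCE is the grip in N (left out, the last holds). Time passes only in rows, so rows that repeat a pose let the fingers close. It gives the time, the measured TCP pose, the force and the opening at its end, in the units of the state.
- bot.get_obs(): the state, without advancing time (a new reading comes with each control period).
- bot.camera(name): name is "scene" or "top" or "wrist"; returns (picture, depth): 420x560x3 uint8, red, green, blue; 420x560 float32, m along the optical axis (not along the pixel's ray), 0 where there is no reading.
- bot.camera_model(name): a dict with "fx", "fy", "cx", "cy" (pixels), "rvec" (rotation vector, rad) and "tvec" (3), from world to camera coordinates, as OpenCV has them; the wrist camera has in their place "tool_from_camera" (4x4, takes a point from camera to tool coordinates, whose origin is the TCP and whose axes are the tool frame's). Camera axes: x right, y down, z forward; pixel columns grow to the right and rows downward; lengths in m; the calibration is good to about 2 mm. A picture is of the moment at which its call begins: read the wrist's pose just before it. camera_model takes no time and is no camera call.
- bot.job_done(): hands the job in, once; it reports no verdict.
Trained networks look in the newest picture that a camera, given by its name, has taken for a name from the list of things; names that differ only in an ending like _2 or _b are one class to them, and where a whole thing is asked for, a point or a joint stands for the part that bears it (a point fixed in the world has none). Each returns a list of dicts, best first, with "conf" (0 to 1); they miss things now and then, are a little off and sometimes report something else, mostly with a low value. They report only what shows in the picture. A call takes as long as a camera call. They do not tell look-alikes from the thing itself.
- bot.regions_of(camera, label): "pixels" (420x560 bool, what is visible of it) and "point" ([row, column] in pixels, amid what is visible of it).
The state is a dict: "time": time; "q": joint angles; "qd": joint speeds; "joint_efforts": joint torques, N m; "ee_pos": TCP position; "tcp_rot": TCP orientation; "wrist_force": force on the tool from outside, world axes, zero at the start; "torque": the same for the moment, N m; "opening": finger opening in m.
Only numpy, scipy, OpenCV 4.12 (cv2) and the standard library are available. Lean on these libraries where they do the work, as an engineer would, in place of code of your own. Each camera call takes 0.05 s, during which the arm holds its last target. There are 200 camera calls.

## Working session

There is one attempt and no reset: what is moved stays moved. The work goes in short steps, Python scripts to look and compute and a shell command to move; the robot and the scene stay as the last step left them, time stands still between calls to the robot, and variables do not carry over. Pictures are saved under pics/ and viewed, about 8 in all and at most 12, crops included, and the job is handed in when it is done.

```bash
mkdir -p pics; ls; cat > h.py <<'E'
import numpy as np, cv2
from workcell import bot
def world(name,depth,px):
    m=bot.camera_model(name); R=cv2.Rodrigues(np.array(m["rvec"],float))[0]; t=np.array(m["tvec"],float).ravel()
    px=np.atleast_2d(px).astype(int); z=depth[px[:,0],px[:,1]]
    c=np.stack([(px[:,1]-m["cx"])/m["fx"]*z,(px[:,0]-m["cy"])/m["fy"]*z,z],1)
    return (c-t)@R
def proj(name,P):
    m=bot.camera_model(name)
    K=np.array([[m["fx"],0,m["cx"]],[0,m["fy"],m["cy"]],[0,0,1]])
    return cv2.projectPoints(np.atleast_2d(P).astype(float),np.array(m["rvec"],float),np.array(m["tvec"],float),K,None)[0][:,0]
E
python3 - <<'E'
from h import *
np.set_printoptions(precision=3,suppress=True)
print(bot.get_obs())
for c in("scene","top"):
    im,d=bot.camera(c); cv2.imwrite(f"pics/{c}0.png",im[:,:,::-1])
    for l in("left_plate","right_plate","gate_tab","lane_lip","tub_left","tub_right","ball1_center","ball6_center","seesaw","gate","left_chute_end","right_chute_end"):
        for r in bot.regions_of(c,l)[:2]:
            px=np.argwhere(r["pixels"]); w=world(c,d,px); w=w[d[px[:,0],px[:,1]]>0]
            print(c,l,round(r["conf"],2),np.round(r["point"]),len(px),world(c,d,[r["point"]])[0],np.median(w,0) if len(w) else None)
E
```

```text
pics
{'time': 0.0, 'q': array([-66.118,   5.013,  10.035,  95.098,   0.   ,  89.998]), 'qd': array([-0.005,  0.046, -0.083,  0.028, -0.08 , -0.1  ]), 'joint_efforts': array([  0.002, -52.039,  46.48 ,   0.016,   0.   ,  -0.   ]), 'ee_pos': array([ 0.223, -0.503,  0.196]), 'tcp_rot': array([-90.   ,   0.076, -66.116]), 'wrist_force': array([0.053, 0.034, 0.709]), 'torque': array([-0.002,  0.001,  0.049]), 'opening': 0.08565462866571842}
scene left_plate 0.72 [232. 276.] 1892 [ 0.556 -0.063  0.151] [ 0.558 -0.054  0.165]
scene right_plate 0.97 [230. 279.] 1921 [ 0.553 -0.057  0.175] [ 0.557 -0.055  0.165]
scene gate_tab 0.47 [223. 251.] 65 [ 0.628 -0.097  0.229] [ 0.628 -0.094  0.226]
scene lane_lip 0.9 [251. 262.] 7982 [ 0.622 -0.053  0.102] [ 0.612 -0.062  0.107]
scene tub_left 0.85 [322. 314.] 1488 [0.59  0.217 0.01 ] [0.59  0.223 0.013]
scene tub_left 0.38 [230. 278.] 1925 [ 0.551 -0.065  0.156] [ 0.558 -0.056  0.165]
scene tub_right 0.9 [184. 227.] 897 [ 0.551 -0.429  0.001] [ 0.549 -0.411  0.033]
scene tub_right 0.9 [148. 262.] 1052 [ 0.338 -0.506  0.005] [ 0.354 -0.47   0.033]
s
[... 854 characters left out ...]
1780 [0.613 0.258 0.007] [0.617 0.251 0.009]
top tub_right 0.9 [184. 439.] 1963 [ 0.588 -0.6    0.007] [ 0.586 -0.595  0.015]
top tub_right 0.86 [188. 373.] 1811 [ 0.58  -0.395  0.007] [ 0.566 -0.391  0.009]
top ball1_center 0.53 [183. 158.] 1757 [0.608 0.253 0.001] [0.617 0.252 0.009]
top ball1_center 0.4 [153. 265.] 72 [ 0.646 -0.072  0.208] [ 0.646 -0.076  0.207]
top ball6_center 0.72 [137. 222.] 431 [0.725 0.051 0.091] [0.734 0.056 0.087]
top seesaw 0.57 [184. 265.] 2770 [ 0.574 -0.073  0.154] [ 0.571 -0.069  0.166]
top left_chute_end 0.88 [179. 268.] 9607 [ 0.591 -0.078  0.151] [ 0.588 -0.076  0.112]
top right_chute_end 0.88 [180. 264.] 9218 [ 0.589 -0.07   0.144] [ 0.587 -0.075  0.113]
```

```bash
python3 - <<'E'
import cv2
a=cv2.imread("pics/scene0.png")[110:370,150:450]; cv2.imwrite("pics/s1.png",cv2.resize(a,(690,598),interpolation=cv2.INTER_CUBIC))
a=cv2.imread("pics/top0.png")[90:290,130:400]; cv2.imwrite("pics/t1.png",cv2.resize(a,(800,593),interpolation=cv2.INTER_CUBIC))
E
```

```text
(no output)
```

View pics/s1.png

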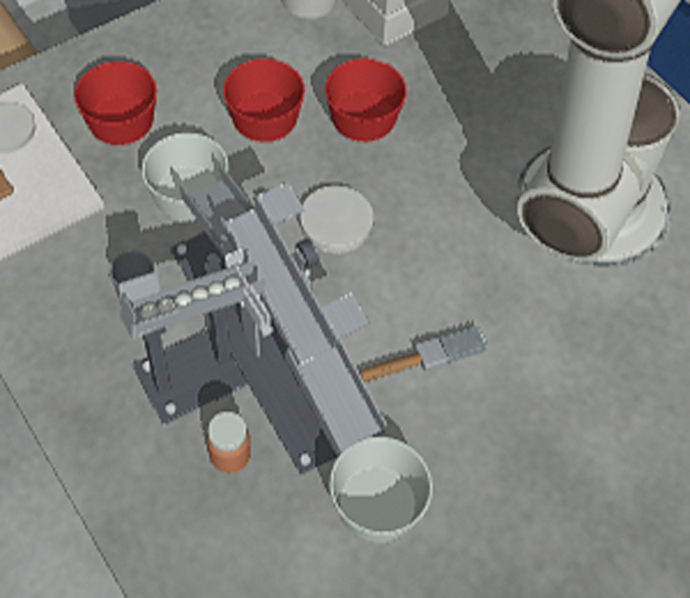

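View pics/t1.png

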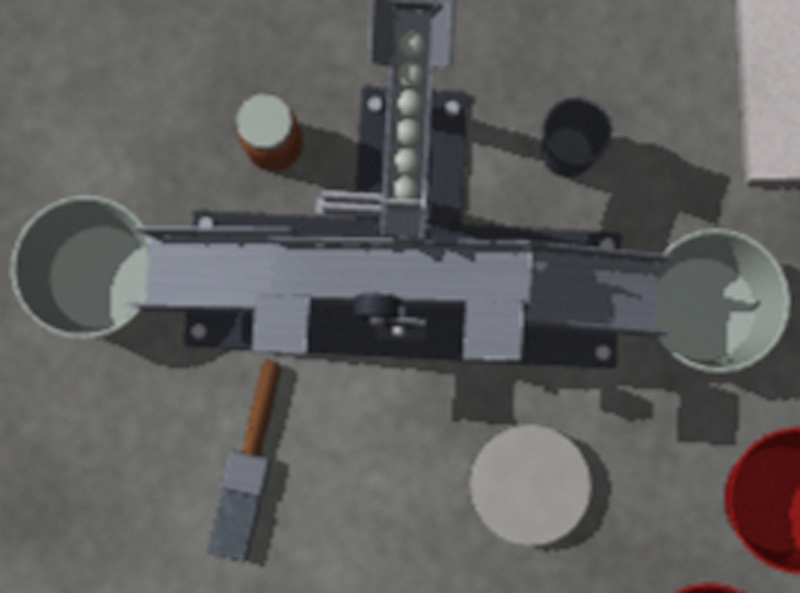

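The left end is down: the tumbler disc leans left and the right plate looks raised. So I press the right plate, and the balls should then go to the white right tub. Next I measure the plates, the tubs and the frame.

```bash
python3 - <<'E'
from h import *
np.set_printoptions(precision=3,suppress=True)
im,d=bot.camera("top"); s=2.963
def cr(x,y): return [90+y/s,130+x/s]
P={}
for n,(x,y) in dict(lplate=(280,325),rplate=(493,330),ball1=(405,187),ball4=(408,102),ball5=(411,72),floor_lip=(405,218),ltroughEnd=(160,275)).items():
    c=np.array(cr(x,y)); o=np.array([[i,j] for i in(-2,0,2) for j in(-2,0,2)])
    P[n]=np.median(world("top",d,c+o),0); print(n,P[n])
f=P["lplate"]-P["rplate"]; print("yaw",np.arctan2(-f[0],f[1]))
# plates' outlines
h,w=d.shape; pix=np.argwhere(np.ones_like(d,bool)); W=world("top",d,pix).reshape(h,w,3)
for n,(z0,z1) in dict(l=(.16,.2),r=(.195,.23)).items():
    c=P[n+"plate"]; m=(abs(W[...,0]-c[0])<.03)&(abs(W[...,1]-c[1])<.032)&(abs(W[...,2]-c[2])<.012)
    q=W[m]; print(n,m.sum(),q.min(0),q.max(0),q.mean(0))
# tall stuff (tab)
m=(W[...,2]>.222)&(abs(W[...,1]+.07)<.1)&(W[...,0]>.5)&(W[...,0]<.72)
for p,q in zip(np.argwhere(m),W[m]): print(p,q)
# tub rims
for n,y0 in dict(L=.24,R=-.4).items():
    m=(abs(W[...,2]-.074)<.006)&(np.hypot(W[...,0]-.59,W[...,1]-y0)<.1); q=W[m]
    if len(q)>5: print(n,m.sum(),cv2.minEnclosingCircle(q[:,:2].astype(np.float32)))
im,d=bot.camera("scene"); pix=np.argwhere(np.ones_like(d,bool)); W=world("scene",d,pix).reshape(h,w,3)
m=(W[...,2]>.218)&(abs(W[...,1]+.08)<.1)&(W[...,0]>.5)&(W[...,0]<.7)
for p,q in zip(np.argwhere(m),W[m]): print("s",p,q)
E
```

```text
lplate [0.534 0.035 0.175]
rplate [ 0.52  -0.151  0.213]
ball1 [ 0.646 -0.078  0.209]
ball4 [ 0.717 -0.082  0.224]
ball5 [ 0.742 -0.085  0.229]
floor_lip [ 0.626 -0.077  0.18 ]
ltroughEnd [0.595 0.16  0.088]
yaw -0.07534833259780525
l 375 [0.509 0.004 0.165] [0.564 0.06  0.184] [0.536 0.035 0.175]
r 417 [ 0.496 -0.178  0.201] [ 0.55  -0.121  0.22 ] [ 0.522 -0.15   0.213]
[123 260] [ 0.719 -0.064  0.229]
[123 266] [ 0.72  -0.079  0.227]
[123 267] [ 0.719 -0.082  0.228]
[123 268] [ 0.72  -0.084  0.227]
[123 269] [ 0.719 -0.087  0.229]
[123 274] [ 0.718 -0.1    0.231]
[124 260] [ 0.717 -0.064  0.229]
[124 261] [ 0.719 -0.066  0.222]
[124 264] [ 0.718 -0.074  0.224]
[124 265] [ 0.718 -0.077  0.223]
[124 266] [ 0.718 -0.079  0.225]
[124 267] [ 0.717 -0.082  0.226]
[124 268] [ 0.717 -0.084  0.228]
[124 269] [ 0.717 -0.087  0.227]
[124 270] [ 0.718 -0.089  0.224]
[124 271] [ 0.718 -0.092  0.223]
[124 274] [ 0.715 -0.1    0.231]
[125 260] [ 0.714 -0.064  0.228]
[125 263] [ 0.716 -0.072  0.222]
[125 264] [ 0.716 -0.074  0.222]
[125 265] [ 0.715 -0.077  0.224]
[125 266] [ 0.715 -0.079  0.225]

[... 14233 characters left out ...]

s [238 242] [ 0.681 -0.066  0.223]
s [238 243] [ 0.677 -0.065  0.22 ]
s [238 244] [ 0.675 -0.063  0.222]
s [239 237] [ 0.695 -0.073  0.22 ]
s [239 239] [ 0.691 -0.066  0.226]
s [239 240] [ 0.689 -0.063  0.227]
s [239 241] [ 0.685 -0.065  0.222]
s [239 242] [ 0.683 -0.061  0.225]
s [239 243] [ 0.679 -0.062  0.22 ]
s [239 261] [ 0.632 -0.032  0.22 ]
s [240 237] [ 0.697 -0.068  0.223]
s [240 238] [ 0.695 -0.065  0.225]
s [240 239] [ 0.692 -0.064  0.223]
s [240 240] [ 0.689 -0.065  0.219]
s [240 241] [ 0.688 -0.059  0.226]
s [240 242] [ 0.683 -0.061  0.219]
s [241 237] [ 0.699 -0.065  0.223]
s [241 238] [ 0.696 -0.065  0.219]
s [241 240] [ 0.69  -0.062  0.218]
s [242 238] [ 0.698 -0.062  0.22 ]
```

Both views agree on these points:
- **Right plate:** raised, at (0.521, -0.150, 0.213).
- **Left plate:** z 0.175, so it is down.
- **Gate tab:** x 0.619–0.645, y -0.093, top z 0.248.
- **Feeder yaw:** -0.076 rad. The tub centres give the same value.

Moving in with the fingers shut.

```bash
python3 -m jog '[[1,1,1.2,1.5,0,0,-1],[1,2.3,2.7,3.5,0,0,-2],[1,3.6,4.2,4,0,0,-3],[1,4.9,5.7,4,0,0,-4.2],[1,6.1,7.1,4,0,0,-5.6]]' 20
python3 -m jog '[[1,1.2,1.4,0,0,0,0],[1,2.4,2.8,0,0,0,0],[1,3.6,4.2,0,0,0,0],[1,4.6,5.4,0,0,0,0],[1,5.6,6.6,0,0,0,0]]'
python3 -m jog '[[1,0,0,0,0,0,0],[1,0,0,0,0,0,0]]'; python3 -c "
from h import *; print(bot.get_obs()['tcp_rot'])"
```

```text
time: 1.9
ee_pos: [0.3645, -0.3379, 0.2974]
tcp_rot: [-89.9, -0.1, -94.4]
wrist_force: [1.1, 0.1, -0.0]
opening: 0.0122
time: 2.4
ee_pos: [0.5044, -0.1724, 0.2961]
tcp_rot: [-90.0, -0.0, -94.0]
wrist_force: [0.7, 0.4, 0.2]
opening: 0.0003
time: 2.6
ee_pos: [0.5038, -0.1734, 0.2957]
tcp_rot: [-90.0, -0.0, -93.9]
wrist_force: [-0.1, -0.0, -0.7]
opening: -0.0
[-9.00339023e+01 -1.05277013e-03 -9.39430322e+01]
```

```bash
python3 -m jog '[[1,0.55,0.5,-1,0,0,0],[1,0.55,0.5,-2,0,0,0],[1,0.55,0.5,-2.8,0,0,0],[1,0.55,0.5,-2.8,0,0,0]]'
python3 - <<'E'
from h import *
im,d=bot.camera("wrist"); cv2.imwrite("pics/w2.png",im[:,:,::-1])
E
```

```text
time: 3.0
ee_pos: [0.5157, -0.1622, 0.2237]
tcp_rot: [-90.2, 0.0, -94.1]
wrist_force: [0.1, 0.4, 0.4]
opening: -0.0
```

View pics/w2.png

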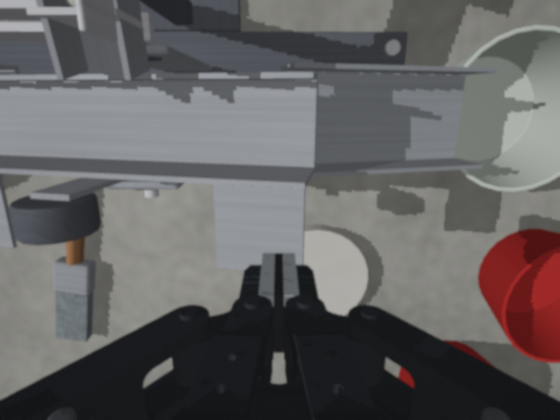

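The view shows the fingertips (280, 255) just over the outer part of the raised right plate (columns 215–305, rows 180–270). I press down to just past level.

```bash
python3 -m jog '[[1,0.3,0.1,0,0,0,0],[1,0.3,0.1,-0.4,0,0,0],[1,0.3,0.1,-0.7,0,0,0],[1,0.3,0.1,-1,0,0,0],[1,0.3,0.1,-1.2,0,0,0]]'
python3 -m jog '[[1,0,0,-0.15,0,0,0],[1,0,-0.1,-0.3,0,0,0],[1,0,-0.1,-0.4,0,0,0]]'
python3 - <<'E'
from h import *
im,d=bot.camera("top")
m=lambda y,x:world("top",d,[[90+y/2.963,130+x/2.963]])[0]
print(m(325,280),m(325,272),m(315,265))
E
```

```text
time: 3.55
ee_pos: [0.5244, -0.159, 0.195]
tcp_rot: [-90.0, 0.0, -94.1]
wrist_force: [0.0, -0.1, -0.4]
opening: 0.0002
time: 3.85
ee_pos: [0.5246, -0.1618, 0.1858]
tcp_rot: [-90.0, -0.0, -94.1]
wrist_force: [0.1, -0.3, -0.8]
opening: -0.0002
[0.53347646 0.03520803 0.17586719] [0.53377813 0.04315999 0.17486874] [0.54222892 0.04868858 0.17164789]
```

```bash
python3 - <<'E'
from h import *
im,d=bot.camera("wrist"); 
im2,d2=bot.camera("top"); a=im2[150:250,200:340]
cv2.imwrite("pics/w3.png",np.hstack([cv2.resize(im[80:340,100:420],(400,325)),cv2.resize(a,(400,325))])[:,:,::-1])
E
```

```text
(no output)
```

View pics/w3.png

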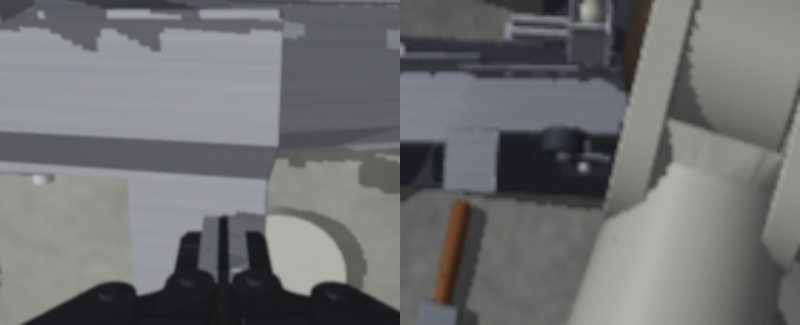

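```bash
python3 - <<'E'
from h import *
from scipy.spatial.transform import Rotation as Ro
np.set_printoptions(precision=3,suppress=True)
o=bot.get_obs(); im,d=bot.camera("wrist"); m=bot.camera_model("wrist"); T=np.array(m["tool_from_camera"])
R=Ro.from_euler("xyz",o["tcp_rot"],degrees=True).as_matrix(); print(o["ee_pos"],o["wrist_force"])
f=lambda r,c:R@((T[:3,:3]@np.array([(c-m["cx"])/m["fx"],(r-m["cy"])/m["fy"],1])*d[r,c])+T[:3,3])+o["ee_pos"]
for n,(x,y) in dict(plateL=(145,270),plateM=(180,230),plateR=(255,190),plateTop=(200,185),tipL=(210,222),tipR=(240,222),tipbk=(210,250),trough=(150,80),troughR=(265,80)).items():
    print(n,f(int(80+y*.8),int(100+x*.8)))
E
```

```text
[ 0.525 -0.162  0.186] [ 0.122  0.603 -0.022]
plateL [ 0.508 -0.13   0.21 ]
plateM [ 0.526 -0.146  0.214]
plateR [ 0.541 -0.173  0.218]
plateTop [ 0.543 -0.154  0.215]
tipL [ 0.536 -0.158  0.23 ]
tipR [ 0.535 -0.167  0.229]
tipbk [ 0.535 -0.158  0.248]
trough [ 0.574 -0.133  0.164]
troughR [ 0.572 -0.182  0.172]
```

```bash
python3 - <<'E'
from h import *
from scipy.spatial.transform import Rotation as Ro
np.set_printoptions(precision=3,suppress=True)
o=bot.get_obs(); im,d=bot.camera("wrist"); m=bot.camera_model("wrist"); T=np.array(m["tool_from_camera"]); print(T)
R=Ro.from_euler("xyz",o["tcp_rot"],degrees=True).as_matrix()
f=lambda r,c:R@((T[:3,:3]@np.array([(c-m["cx"])/m["fx"],(r-m["cy"])/m["fy"],1])*d[r,c])+T[:3,3])+o["ee_pos"]
for c in(270,292):
  for r in range(244,300,4): print(c,r,round(float(d[r,c]),3),f(r,c),im[r,c])
# where should TCP project
p=np.linalg.inv(T)[:3,3]; print("TCP px",m["fy"]*p[1]/p[2]+m["cy"],m["fx"]*p[0]/p[2]+m["cx"],p)
m2=lambda x,y,z: proj("scene",[x,y,z])
print(m2(*o["ee_pos"]))
im,d=bot.camera("scene"); cv2.imwrite("pics/s4.png",cv2.resize(im[150:270,200:360],(800,600),interpolation=cv2.INTER_CUBIC)[:,:,::-1])
E
```

```text
[[ 1.     0.001  0.001 -0.001]
 [-0.    -0.284  0.959 -0.178]
 [ 0.001 -0.959 -0.284  0.072]
 [ 0.     0.     0.     1.   ]]
270 244 0.162 [ 0.535 -0.158  0.214] [153 157 162]
270 248 0.161 [ 0.533 -0.158  0.215] [149 152 157]
270 252 0.162 [ 0.531 -0.158  0.214] [135 137 142]
270 256 0.147 [ 0.535 -0.158  0.229] [ 98 102 105]
270 260 0.144 [ 0.535 -0.159  0.232] [ 98 102 104]
270 264 0.14 [ 0.535 -0.159  0.236] [ 99 102 105]
270 268 0.136 [ 0.536 -0.159  0.24 ] [ 99 102 105]
270 272 0.133 [ 0.536 -0.159  0.244] [ 98 102 105]
270 276 0.13 [ 0.536 -0.159  0.247] [ 98 102 105]
270 280 0.127 [ 0.536 -0.159  0.249] [ 98 102 105]
270 284 0.125 [ 0.536 -0.159  0.252] [ 98 102 104]
270 288 0.123 [ 0.535 -0.159  0.254] [ 98 102 105]
270 292 0.119 [ 0.536 -0.159  0.258] [ 94  97 100]
270 296 0.118 [ 0.535 -0.159  0.259] [101 105 107]
292 244 0.158 [ 0.535 -0.168  0.217] [153 155 161]
292 248 0.159 [ 0.533 -0.168  0.216] [151 155 160]
292 252 0.16 [ 0.531 -0.167  0.216] [130 133 138]
292 256 0.147 [ 0.535 -0.167  0.229] [ 98 102 104]
292 260 0.145 [ 0.534 -0.167  0.232] [ 98 102 104]
292 264 0.14 [ 0.535 -0.167  0.236] [ 99 102 104]
292 268 0.136 [ 0.535 -0.167  0.24 ] [ 97 102 104]
292 272 0.134 [ 0.535 -0.167  0.242] [ 98 102 105]
292 276 0.13 [ 0.535 -0.167  0.247] [ 98 102 105]
292 280 0.127 [ 0.535 -0.167  0.25 ] [ 98 103 105]
292 284 0.124 [ 0.535 -0.166  0.253] [ 96  99 102]
292 288 0.122 [ 0.535 -0.166  0.255] [84 86 89]
292 292 0.118 [ 0.536 -0.166  0.259] [84 87 90]
292 296 0.114 [ 0.537 -0.166  0.262] [101 105 107]
TCP px 240.72795340996072 279.3554111863987 [0.001 0.018 0.191]
[[267.985 201.109]]
```

View pics/s4.png

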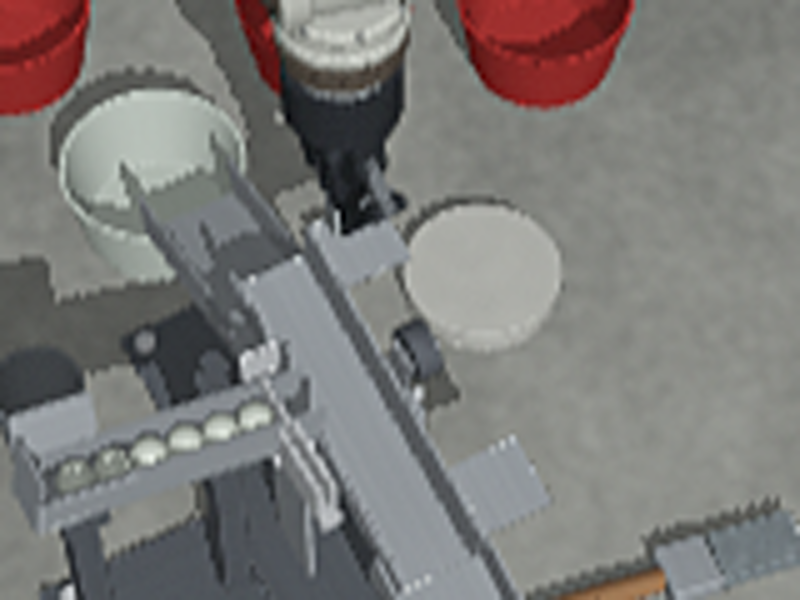

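The images show the real fingertips about 40 mm behind the reported TCP. The wrist depth puts the visible tip edge at z≈0.226 when the state says 0.186, and the scene view agrees. The plate hasn't been touched yet, so I use the measured tip and press on in small steps.

```bash
python3 -m jog '[[1,0,-0.2,-0.2,0,0,0],[1,0,-0.2,-0.4,0,0,0],[1,0,-0.2,-0.6,0,0,0],[1,0,-0.2,-0.8,0,0,0]]'
python3 -m jog '[[1,0,0,-0.2,0,0,0],[1,0,0,-0.4,0,0,0],[1,0,0,-0.5,0,0,0]]'
python3 - <<'E'
from h import *
im,d=bot.camera("top")
m=lambda y,x:world("top",d,[[90+y/2.963,130+x/2.963]])[0]
print(m(325,280),m(325,272),m(315,265))
E
```

```text
time: 4.55
ee_pos: [0.5246, -0.1666, 0.1653]
tcp_rot: [-90.0, 0.0, -94.1]
wrist_force: [0.6, -0.8, 0.0]
opening: 0.0003
time: 4.85
ee_pos: [0.5245, -0.1664, 0.1528]
tcp_rot: [-90.0, 0.0, -94.1]
wrist_force: [-0.0, -0.5, -0.7]
opening: 0.0006
[0.52939765 0.03160834 0.20947599] [0.52903766 0.03870798 0.21387751] [0.56357899 0.068383   0.00578007]
```

The left plate now stands at z≈0.21, so the seesaw has rocked over. I lift off, go to the right of the gate tab and check from there.

```bash
python3 -m jog '[[1,0,-0.2,1.5,0,0,0],[1,0,-0.2,3,0,0,0],[1,1.5,0.3,4,0,0,0],[1,3,0.8,4,0,0,0],[1,4.3,1.2,4,0,0,0]]'
python3 -m jog '[[1,0,0,-1,0,0,0],[1,0,0,-2,0,0,0],[1,0,0,-2.6,0,0,0],[1,0,0,-2.6,0,0,0]]'
cat > w.py <<'E'
from h import *
from scipy.spatial.transform import Rotation as Ro
def wrist():
    o=bot.get_obs(); im,d=bot.camera("wrist"); m=bot.camera_model("wrist"); T=np.array(m["tool_from_camera"])
    R=Ro.from_euler("xyz",o["tcp_rot"],degrees=True).as_matrix()
    c,r=np.meshgrid(np.arange(560),np.arange(420))
    C=np.stack([(c-m["cx"])/m["fx"]*d,(r-m["cy"])/m["fy"]*d,d],-1)
    return im,d,(C@T[:3,:3].T+T[:3,3])@R.T+o["ee_pos"],o
E
python3 - <<'E'
from w import *
np.set_printoptions(precision=3,suppress=True)
im,d,W,o=wrist(); print(o["ee_pos"])
m=(d>0)&(abs(W[...,0]-.632)<.016)&(W[...,2]>.225)&(W[...,2]<.255)&(W[...,1]>-.11)&(W[...,1]<-.06); q=W[m]
print("tab",m.sum(),q.min(0) if m.any() else"",q.max(0) if m.any() else "",np.median(q,0))
for r in range(244,300,6): print(r,W[r,270],W[r,292])
im2,d2=bot.camera("scene"); cv2.imwrite("pics/w5.png",np.hstack([cv2.resize(im,(420,315)),cv2.resize(im2[150:270,200:360],(380,315))])[:,:,::-1])
E
```

```text
time: 5.4
ee_pos: [0.634, -0.136, 0.2547]
tcp_rot: [-89.8, -0.0, -94.1]
wrist_force: [0.0, -1.0, -0.0]
opening: -0.0001
time: 5.8
ee_pos: [0.6314, -0.1363, 0.1859]
tcp_rot: [-90.2, 0.0, -94.0]
wrist_force: [0.1, -0.6, 0.8]
opening: 0.0
[ 0.631 -0.136  0.186]
tab 1069 [ 0.621 -0.098  0.225] [ 0.644 -0.094  0.25 ] [ 0.637 -0.097  0.239]
244 [ 0.556 -0.122  0.008] [ 0.555 -0.145  0.009]
250 [ 0.55  -0.121  0.008] [ 0.548 -0.144  0.008]
256 [ 0.643 -0.133  0.229] [ 0.642 -0.142  0.229]
262 [ 0.642 -0.133  0.234] [ 0.642 -0.142  0.235]
268 [ 0.643 -0.133  0.24 ] [ 0.642 -0.142  0.24 ]
274 [ 0.642 -0.133  0.243] [ 0.642 -0.141  0.245]
280 [ 0.643 -0.134  0.249] [ 0.642 -0.141  0.249]
286 [ 0.642 -0.134  0.253] [ 0.642 -0.141  0.253]
292 [ 0.642 -0.134  0.257] [ 0.642 -0.141  0.257]
298 [ 0.641 -0.134  0.258] [ 0.643 -0.141  0.262]
```

View pics/w5.png

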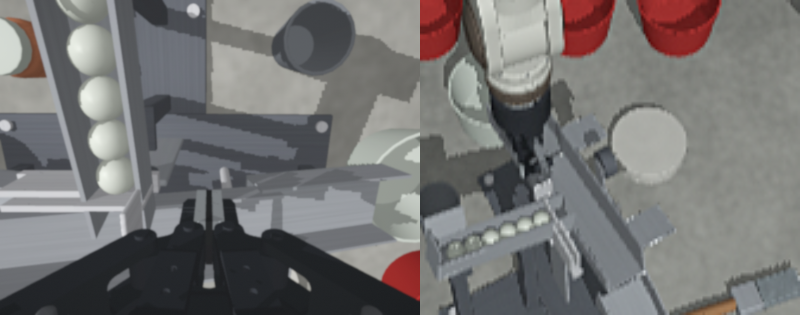

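The seesaw now leans right: the left plate is raised, and the lane and balls are unchanged. The tips (real end z≈0.227, x 0.631) stand beside the tab (x 0.621–0.644, right face y -0.097, top 0.249). Pushing left along feeder y.

```bash
python3 -m jog '[[1,0,0.4,0,0,0,0],[1,0.05,0.8,0,0,0,0],[1,0.1,1.2,0,0,0,0],[1,0.1,1.6,0,0,0,0],[1,0.15,2,0,0,0,0]]'
python3 -m jog '[[1,0.05,0.3,0,0,0,0],[1,0.05,0.6,0,0,0,0]]'
python3 - <<'E'
from w import *
np.set_printoptions(precision=3,suppress=True)
im,d,W,o=wrist()
m=(d>0)&(abs(W[...,0]-.632)<.014)&(W[...,2]>.23)&(W[...,2]<.253)&(W[...,1]>-.11)&(W[...,1]<0); q=W[m]
print("tab",m.sum(),q.min(0),q.max(0),np.median(q,0))
m=(d>0)&(W[...,2]>.242)&(W[...,2]<.253)&(abs(W[...,0]-.632)<.018);q=W[m];print(np.round(np.histogram(q[:,1],np.arange(-.12,0.01,.004))[0]))
cv2.imwrite("pics/w6.png",im[:,:,::-1])
E
```

```text
time: 6.4
ee_pos: [0.636, -0.0856, 0.1889]
tcp_rot: [-90.0, -0.0, -94.0]
wrist_force: [-1.4, -1.4, 1.8]
opening: 0.0001
time: 6.6
ee_pos: [0.6374, -0.0708, 0.1885]
tcp_rot: [-90.0, -0.0, -94.0]
wrist_force: [1.1, -0.8, -0.1]
opening: -0.0001
tab 1200 [ 0.639 -0.084  0.23 ] [ 0.646 -0.054  0.253] [ 0.644 -0.062  0.244]
[  0   0   0   0   0   0   0   0  12 165 159 159 162 139 149 171 123   0
   0   0   0   0   0   0   0   0   0   0   0   0   0   0]
```

View pics/w6.png

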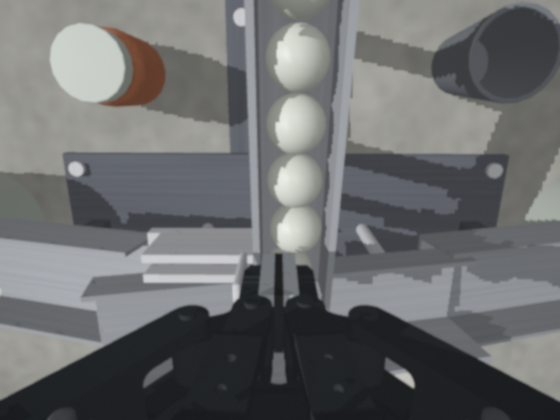

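The tab has moved with the finger, which stands at its right side (240, 270), and the balls are starting down the lane. Pushing the rest of the way.

```bash
python3 -m jog '[[1,0,0.15,0,0,0,0],[1,0,0.3,0,0,0,0]]'; python3 -m jog '[[1,0,0.1,0,0,0,0],[1,0,0.2,0,0,0,0]]'
```

```text
time: 6.85
ee_pos: [0.6374, -0.0656, 0.1886]
tcp_rot: [-90.0, -0.2, -94.1]
wrist_force: [1.9, -21.5, -0.3]
opening: -0.0001
time: 7.05
ee_pos: [0.6374, -0.0653, 0.1888]
tcp_rot: [-89.9, -0.6, -94.3]
wrist_force: [0.5, -37.8, 0.6]
opening: 0.0005
```

The gate is at its stop: the force rises to 38 N with no further travel. Backing off and clearing away.

```bash
python3 -m jog '[[1,0,-0.8,0,0,0,0],[1,0,-0.8,1,0,0,0],[1,0,-0.8,2.5,0,0,0],[1,-1.5,-2,4,0,0,0],[1,-3,-3.5,4,0,0,0]]'
python3 -m jog '[[1,-1.5,-1.5,0,0,0,0],[1,-3,-3,0,0,0,0],[1,-4.5,-4.5,0,0,0,0],[1,-6,-6,0,0,0,0],[1,-6,-6,0,0,0,0]]'
for i in 1 2 3; do python3 -m jog '[[1,0,0,0,0,0,0],[1,0,0,0,0,0,0],[1,0,0,0,0,0,0],[1,0,0,0,0,0,0],[1,0,0,0,0,0,0]]'>/dev/null; done
python3 - <<'E'
from h import *
np.set_printoptions(precision=3,suppress=True)
im,d=bot.camera("top"); a=im[90:290,130:400]; cv2.imwrite("pics/t7.png",cv2.resize(a,(800,593),interpolation=cv2.INTER_CUBIC)[:,:,::-1])
W=world("top",d,np.argwhere(np.ones_like(d,bool))).reshape(420,560,3)
for n,y0 in dict(L=.24,R=-.4).items():
    m=(abs(W[...,2]-.074)<.006)&(np.hypot(W[...,0]-.59,W[...,1]-y0)<.1); print(n,cv2.minEnclosingCircle(W[m][:,:2].astype(np.float32)))
m=(W[...,2]>.24)&(W[...,2]<.255)&(abs(W[...,0]-.632)<.018)&(abs(W[...,1]+.06)<.07);print("tab",np.median(W[m],0))
E
```

```text
time: 7.55
ee_pos: [0.5713, -0.1378, 0.29]
tcp_rot: [-89.8, 0.0, -93.9]
wrist_force: [0.2, -0.5, -0.7]
opening: -0.0
time: 8.05
ee_pos: [0.4177, -0.2906, 0.2878]
tcp_rot: [-90.0, -0.0, -94.3]
wrist_force: [-0.6, -0.1, -0.2]
opening: 0.0
L ((0.6075457334518433, 0.2364380955696106), 0.06982263922691345)
R ((0.5634573698043823, -0.3775918781757355), 0.06831945478916168)
tab [ 0.634 -0.05   0.246]
```

View pics/t7.png

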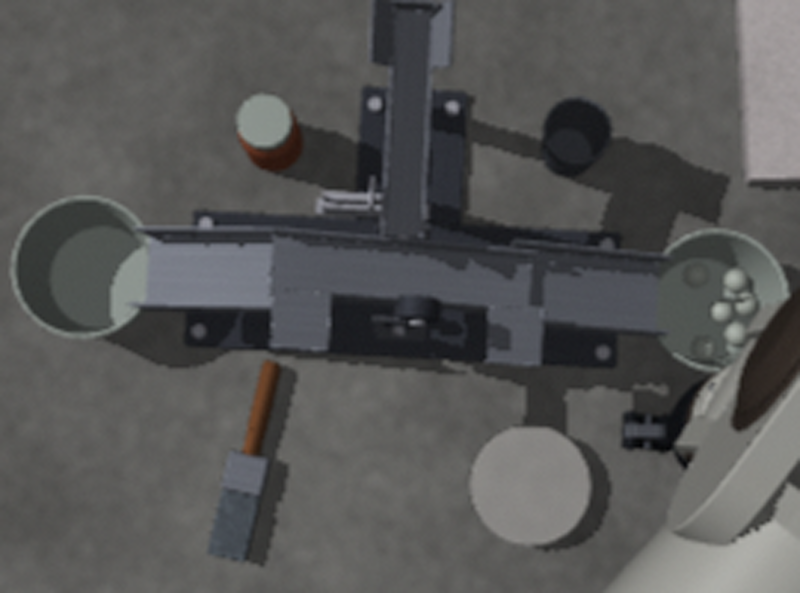

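The lane is empty and the right tub holds six balls: four lit around (736, 305), two in shade at (697, 273) and (705, 346). The disc leans right. The tab moved from y -0.093 to -0.050, about 43 mm. The tubs are in place and the arm is clear.

```bash
python3 -c "
from workcell import bot
print(bot.job_done()); print(bot.get_obs()['time'])"
```

```text
the job is handed in; nothing more can be done
None
the job is handed in; nothing more can be done
```

The job is handed in, and my last checks found nothing out of place; the simulator gave no verdict. The seesaw started with its left end down, so I pressed the raised right plate until it rocked over. I then pushed the gate tab left until it met its stop, backed off and moved the arm clear, finishing at about 10 s of the 38 s allowed.

**Last checks (top camera)**
- **Balls:** the lane is empty and all six balls show in the white right tub. Two of them lie in its shaded part. I judged their places in the tub by eye and did not measure them.
- **Gate:** the tab moved about 43 mm, against the 37 mm needed.
- **Seesaw:** it leans right. I measured the left plate raised to z ≈ 0.21 m, against 0.175 m at the start.
- **Tubs and bystanders:** the tubs measured within about 3 mm of their starting places. The jar, beaker, bat and brush look unmoved in the picture.

**Disagreement:** the real ends of the shut fingers sat about 40 mm behind the reported TCP. My first press stopped short of the plate without touching it, and I corrected using the tip position measured in the wrist camera.

**Gate force:** the push against the stop peaked at about 38 N at the wrist, well under the 120 N wrist limit. That was fingertip contact, so the 40 N limit for the arm and gripper body should not apply.

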